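# Fill the needle-cartridge rack and snap its dust cover on

## Task

Put the loose capped needle cartridge upright into the empty bore of the cartridge rack and let go of it. Then set the pink dust cover over the rack and press it straight down by its handle until both yellow latches click over its end ribs and it sits fully home, with all three cartridges standing inside. Finish while still holding the cover and pressing it firmly down (a steady push of about 10 N); do not let go of it, and leave the two ink bottles and the steel cup where they stand.

Things in the scene. Friction and masses are not known exactly. Their poses are not given: they have to be found in the camera images.
- cartridge: the loose needle cartridge, standing on the table: a round upright stick, 18 mm in diameter and 60 mm tall, lower 22 mm black and the rest green, top 8 mm tapering to 12 mm, foot edge chamfered 1.5 mm. 25 g. Origin at the centre of its underside, z along its axis. Two more like it already stand in the rack.
- cart_mid: a like cartridge standing in the rack's middle bore (origin at the centre of its underside, z up its axis)
- cart_end: a like cartridge standing in the rack's end bore (origin at the centre of its underside, z up its axis)
- rack: cartridge rack, fixed: dark foot plate 178 x 88 x 12 mm under an aluminium block 100 (x) x 40 (y) mm, top 42 mm above the table, 3 bores in a row along x, 34 mm apart. A white round bead at 30 mm height, 109 x 48 mm outside, leads the cover in (from about 5 mm off) and leaves it 1.5 mm play in x, 2 in y. A yellow latch at each x end. Origin on the table under its middle, z up, yaw within 0.5.
- bore_empty (a point): centre of the mouth of the empty bore, on the block's top face, 34 mm from the rack's middle towards the rack's -x end (its end nearer to the robot). Bore 20 mm wide (1 mm clearance all round), 20 mm deep with a closed floor; a cartridge stands out 40 mm from it. Axes as the rack's.
- bore_mid (a point): mouth of the middle bore (occupied), at the rack's middle
- bore_end (a point): mouth of the far bore (occupied), 34 mm towards the rack's +x end
- cover: pink dust cover, standing rim down: inverted box, outside 120 (x) x 60 (y) x 84 mm high, walls and roof 4 mm, inside 112 x 52 x 80 mm, 120 to 200 g. On each x end, 8 mm above the rim, a black half-round rib along y stands out 4 mm. Origin: centre of the rim plane, z up. Goes on the rack x along x, either way round; home, its origin is 14 mm above the rack's origin, on the same vertical.
- cover_handle (a point): point on the cover's axis inside its handle, 20 mm above the roof, 104 mm above the rim; axes as the cover's. The handle is an upright black fin on the roof, 70 mm long in x, 16 mm thick in y, 32 mm tall (to 116 mm above the rim): pinch it from above, across y.
- seat: the black rubber seat, a frame 124 x 65 mm round the foot of the block on which the rim of the cover comes to rest, its top 14 mm above the table; part of the rack. Its origin is that of the rack.
- latch_a (a joint): sprung yellow latch at the rack's -x end: 0 = at rest (inward), up to 0.007 m = pushed outward; 2500 N/m, 3 N preload. Its nose (12 mm round, centre 31 mm high) meets the cover's rib 16 mm above home and is pushed out 3 mm. Both latches together resist with up to about 8 to 11 N, 14 mm above home; from 9 mm on they snap back, drawing the cover down with up to 9 N, and let it rest free on the seat.
- latch_b (a joint): the same sprung latch at the rack's +x end
- ink_green: bystander: white ink bottle with green label and black cap, 38 mm wide, 105 mm tall (origin at underside)
- ink_black: bystander: black ink bottle with white cap, 38 mm wide, 105 mm tall (origin at underside)
- steel_cup: bystander: steel cup, 68 mm wide, 70 mm tall (origin at underside)
There are look-alikes about, which are no part of the job. What is shaped like the cart_mid but red is not meant.

How it is judged:
By the outcome, as a careful person would: the job done as asked, in the order asked, and still so for the second after the job is handed in, while the arm keeps its last pose, push and grip.
It also fails if it takes over 67 s, if anything falls off the work surface, if the arm or the gripper's body presses on something with over 40 N, if the wrist force passes 120 N, or if a joint passes its speed limit or range.

## Robot

A 6-joint arm with a two-finger parallel gripper is mounted at the origin on the work surface. World frame = base frame: x ahead of the robot, y to its left, z up, the work surface at z = 0. Lengths are in m, angles in rad, forces in N, time in s.
With the tool pointing down it reaches from about 0.375 to 0.9 m from the base axis. Payload 3.1 kg.
Tool frame: the origin (TCP) lies between the finger pads; the fingertips stand 22 mm ahead of it and the grasp point (between the pads) lies 3 mm ahead of it; z points along the fingers, y is the line along which they close (so a half turn about z gives the same grasp; the last joint's range is limited). The gripper opens to 87 mm and grips with 3 to 60 N. Pads are 19 mm wide; open, the fingers measure 117 mm over their backs; the gripper's body (75 mm by 190 mm) begins 51 mm behind the grasp point.
Start: joints at [0.978, 0.527, 1.433, -0, 1.181, -0.178], TCP at [0.252, 0.572, 0.211] pointing down, gripper open.
Joint ranges: [-3.08, 3.08], [-0.75, 2.2], [0.22, 2.44], [-1.43, 4.57], [0, 2.65], [-2.85, 2.85]. Speed limits (rad/s): [2.79, 2.79, 3.14, 3.14, 3.14, 3.14].

## Interface

Orientations are given as a unit quaternion [x, y, z, w].
In Python, from rig import get_obs, camera, get_calibration, hand_in, cut_out gives the robot as it stands.
- The arm moves only by the shell command python3 -m inch 'ROWS' [OPENING] [FORCE]. ROWS is JSON, one flat list of numbers, 6 for each row, row after row: the shift along the tool's x, y, z scaled (see below), then the turn, a rotation vector about the tool's x, y, z scaled (see below). A call has 1 to 20 rows; each row is the pose to reach, as a shift and turn from the pose commanded when the call began, along the tool's axes at that moment; what a row does not reach only later rows make up. The controller multiplies each number of a shift by 0.08 m and each number of a turn by 90 degrees. A row lasts 1/12 s, in which the tool goes at most 41.7 mm and 7.16 degrees, less where a joint would pass 70% of its speed; a pose out of reach is approached as far as the arm can. A call with a number of a shift or a turn outside -1 to 1 is refused whole. A call with a gripper value outside its range is refused whole. OPENING is the finger opening in mm, from 0 to 87, set as the call begins (- or left out, the last holds). The fingers move at their own pace and stop on an object; FORCE is the grip in N (left out, the last holds). Time passes only in rows, so rows that repeat a pose let the fingers close. It gives the time, the measured TCP pose, the force, the opening and the grip force at its end, in the units of the state.
- get_obs(): the state, without advancing time (a new reading comes with each control period).
- camera(name): name is "scene" or "top" or "wrist"; returns the picture (384x512x3 uint8, red, green, blue); there is no depth.
- get_calibration(name): a dict with "vertical_fov" (degrees; the focal length in pixels is half the picture's height over the tangent of half this angle, whatever the lens; pixels are square), "cx", "cy" (the principal point, pixels), "D" ([k1, k2, p1, p2, k3] as OpenCV has them; the pictures are not rectified), "T" (4x4, takes a point from camera to world coordinates). Camera axes: x right, y down, z forward; pixel columns grow to the right and rows downward; lengths in m; the calibration is good to about 2 mm. A picture is of the moment at which its call begins: read the wrist's pose just before it. get_calibration takes no time and is no camera call; for the wrist camera it gives the pose at the moment of the call.
- hand_in(): hands the job in; it is judged then, once.
Trained networks look in the newest picture that a camera, given by its name, has taken for a name from the list of things; names that differ only in an ending like _2 or _b are one class to them, and where a whole thing is asked for, a point or a joint stands for the part that bears it (a point fixed in the world has none). Each returns a list of dicts, best first, with "conf" (0 to 1); they miss things now and then, are a little off and sometimes report something else, mostly with a low value. They report only what shows in the picture. A call takes as long as a camera call. They do not tell look-alikes from the thing itself.
- cut_out(camera, thing): "region" (384x512 bool, what is visible of it) and "bbox" ([left, top, right, bottom] in pixels, round what is visible of it).
The state is a dict: "time": time; "q": joint angles; "joint_velocities": joint speeds; "joint_torque": joint torques, N m; "position": TCP position; "tool_rot": TCP orientation; "ft_force": force on the tool from outside, world axes, zero at the start; "moment": the same for the moment, N m; "grip_width": finger opening in m; "grip_force": force on a finger pad.
Only numpy, scipy, OpenCV 4.12 (cv2) and the standard library are available. Lean on these libraries where they do the work, as an engineer would, in place of code of your own. Each camera call takes 0.05 s, during which the arm holds its last target. There are 200 camera calls.

## Working session

There is one attempt and no reset: what is moved stays moved. The work goes in short steps, Python scripts to look and compute and a shell command to move; the robot and the scene stay as the last step left them, time stands still between calls to the robot, and variables do not carry over. Pictures are saved under pics/ and viewed, at most 10 in all, crops included, and the job is handed in when it is done.

```bash
mkdir -p pics; ls; cat > h.py <<'E'
import numpy as np, cv2
from rig import get_obs, camera, get_calibration, cut_out
def K(c):
    f=192/np.tan(np.radians(c["vertical_fov"])/2)
    return np.array([[f,0,c["cx"]],[0,f,c["cy"]],[0,0,1]])
def toworld(c,uv,z):
    p=cv2.undistortPoints(np.array(uv,float).reshape(-1,1,2),K(c),np.array(c["D"],float)).reshape(-1,2)
    T=np.array(c["T"]); d=np.c_[p,np.ones(len(p))]@T[:3,:3].T; o=T[:3,3]
    return o+d*((z-o[2])/d[:,2])[:,None]
def proj(c,P):
    T=np.linalg.inv(np.array(c["T"])); r,_=cv2.Rodrigues(T[:3,:3])
    return cv2.projectPoints(np.array(P,float).reshape(-1,3),r,T[:3,3],K(c),np.array(c["D"],float))[0].reshape(-1,2)
E
python3 - <<'E'
from h import *
o=get_obs(); print({k:np.round(v,3) for k,v in o.items()})
a=camera("top");b=camera("scene")
cv2.imwrite("pics/top.png",a[...,::-1]);cv2.imwrite("pics/scene.png",b[...,::-1])
for n in["top","scene"]:
  c=get_calibration(n);print(n,np.round(c["T"],3).tolist(),c["D"])
  for t in["cartridge","cart_mid","cart_end","rack","cover","cover_handle","latch_a","ink_green","ink_black","steel_cup"]:
    for d in cut_out(n,t): print(n,t,round(d["conf"],2),d["bbox"],d["region"].sum())
E
```

```text
pics
{'time': np.float64(0.0), 'q': array([ 0.978,  0.528,  1.434,  0.   ,  1.181, -0.178]), 'joint_velocities': array([-0.001, -0.001, -0.001, -0.   , -0.   ,  0.002]), 'joint_torque': array([  0.   , -44.004, -17.659,   0.064,   0.058,  -0.   ]), 'position': array([0.251, 0.571, 0.21 ]), 'tool_rot': array([ 0.206,  0.979, -0.001, -0.   ]), 'ft_force': array([-0.272,  0.487,  0.226]), 'moment': array([-0.007,  0.009,  0.041]), 'grip_force': np.float64(0.0), 'grip_width': np.float64(0.087)}
top [[0.011, -0.995, 0.102, 0.522], [-1.0, -0.013, -0.023, -0.059], [0.024, -0.101, -0.995, 1.054], [0.0, 0.0, 0.0, 1.0]] [-0.03099423  0.          0.          0.          0.        ]
top cartridge 0.62 [139.8, 211.1, 150.9, 217.6] 40
top cart_mid 0.38 [194.7, 223.9, 203.3, 226.8] 28
top rack 0.68 [346.1, 160.1, 373.3, 184.3] 516
top rack 0.59 [212.3, 184.6, 256.2, 245.4] 1664
top cover 0.65 [299.2, 188.6, 341.2, 236.4] 1164
top cover_handle 0.7 [297.3, 185.9, 336.5, 233.0] 1177
top latch_a 0.27 [213.2, 184.0, 251.7, 246.1] 1624
top ink_green 0.61 [174.1, 132.5, 189.9, 147.1] 173
top ink_black 0.4
[... 530 characters left out ...]
90.3] 87
scene cart_end 0.71 [351.3, 157.1, 372.5, 197.3] 507
scene cart_end 0.65 [258.6, 183.1, 267.4, 197.9] 146
scene rack 0.63 [213.4, 173.6, 292.3, 228.0] 1912
scene cover 0.95 [159.5, 237.1, 226.6, 288.3] 3100
scene cover_handle 0.63 [164.1, 233.7, 230.1, 288.1] 3116
scene latch_a 0.45 [222.0, 174.3, 233.1, 185.6] 86
scene latch_a 0.29 [160.6, 234.5, 230.8, 290.3] 3176
scene ink_green 0.8 [350.7, 158.2, 370.7, 195.4] 521
scene ink_green 0.25 [221.2, 189.1, 266.0, 214.8] 234
scene ink_black 0.9 [325.6, 217.7, 348.1, 260.8] 608
scene ink_black 0.67 [214.1, 175.0, 290.7, 224.7] 1825
scene ink_black 0.36 [265.4, 198.6, 281.1, 214.7] 140
scene steel_cup 0.6 [182.2, 307.4, 224.8, 353.7] 1543
```

```bash
python3 - <<'E'
import cv2
a=cv2.imread("pics/top.png")[100:270,100:400];b=cv2.imread("pics/scene.png")[110:360,150:390]
cv2.imwrite("pics/top_c.png",cv2.resize(a,None,fx=2.6,fy=2.6,interpolation=2))
cv2.imwrite("pics/scene_c.png",cv2.resize(b,None,fx=2.4,fy=2.4,interpolation=2))
E
```

```text
(no output)
```

View pics/top_c.png

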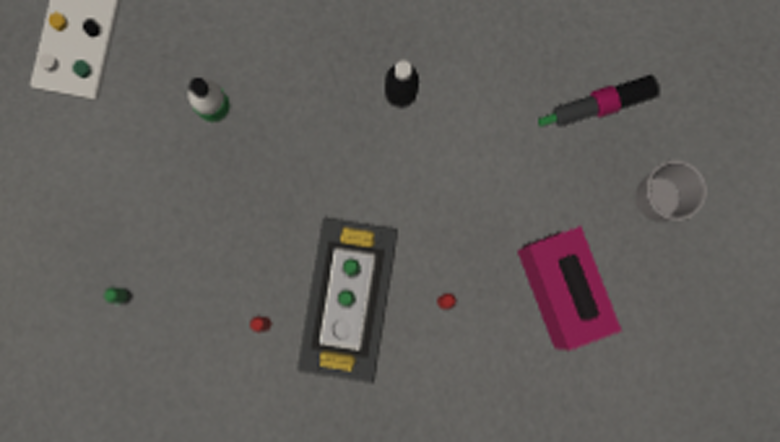

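View pics/scene_c.png

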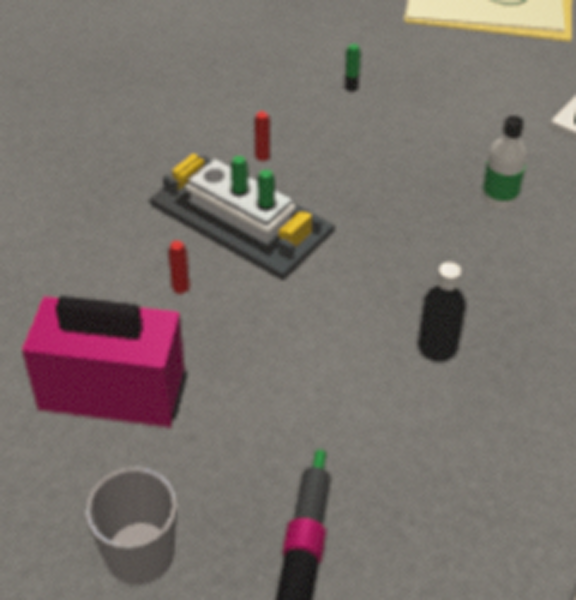

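The top view shows the scene clearly. In full-picture pixels:
- The rack is at (234,215), with its empty bore at about (231,226).
- The cover is at (319,211).
- The cup, bottles and pen stand clear of these.

There are three candidates for the loose cartridge: green at (145,214), red at (200,224) and red at (272,216). Only the green/black one fits; the red ones are look-alikes. The scene crop, at full-picture (298,138), confirms the black lower part under the green.

```bash
python3 - <<'E'
from h import *
c=get_calibration("top");s=get_calibration("scene")
f=lambda p,o=100,k=2.6:np.array(p,float)/k+o
g=lambda p:np.array(p,float)/2.4+[150,110]
print("cart top",toworld(c,f([110,295]),.06), toworld(s,g([352,46]),.06),"foot",toworld(s,g([352,88]),.0))
print("reds",toworld(c,f([[258,324],[447,301]]),.05))
B=toworld(c,f([[334,248],[377,251],[361,351],[319,346]]),.042);print("block",B,B.mean(0))
R=toworld(c,f([[324,218],[398,230],[375,382],[299,370]]),.012);print("plate",R,R.mean(0))
print("bores e,m,f tops",toworld(c,f([341,328]),.042),toworld(c,f([[346,299],[351,268]]),.082))
C=toworld(c,f([[582,228],[620,330]]),.084);print("roof",C)
H=toworld(c,f([[559,259],[574,254],[598,315],[584,320]]),.116);print("fin",H,H.mean(0))
w=get_calibration("wrist");print(np.round(w["T"],3),w["vertical_fov"],w["cx"],w["cy"],w["D"])
for a in (R,):
  d=(a[0]+a[1]-a[2]-a[3]);print("yaw rack",np.degrees(np.arctan2(d[1],d[0])))
d=H[0]+H[1]-H[2]-H[3];print("yaw cover",np.degrees(np.arctan2(d[1],d[0])))
from scipy.spatial.transform import Rotation as Ro
print(Ro.from_quat(get_obs()["tool_rot"]).as_matrix().round(3))
E
```

```text
cart top [[0.54495755 0.2307743  0.06      ]] [[0.54418904 0.23354626 0.06      ]] foot [[0.54687804 0.23460002 0.        ]]
reds [[ 0.51560171  0.07111348  0.05      ]
 [ 0.5430569  -0.13554445  0.05      ]]
block [[ 0.60056782 -0.00998392  0.042     ]
 [ 0.59783055 -0.05782919  0.042     ]
 [ 0.48726604 -0.04167585  0.042     ]
 [ 0.49223939  0.00458486  0.042     ]] [ 0.54447595 -0.02622603  0.042     ]
plate [[ 0.63730258  0.00356339  0.012     ]
 [ 0.62457532 -0.08159514  0.012     ]
 [ 0.45162728 -0.05748383  0.012     ]
 [ 0.46419429  0.02852278  0.012     ]] [ 0.54442487 -0.0267482   0.012     ]
bores e,m,f tops [[ 0.51220501 -0.01926429  0.042     ]] [[ 0.54328541 -0.02562343  0.082     ]
 [ 0.57630763 -0.03040505  0.082     ]]
roof [[ 0.62224497 -0.27811257  0.084     ]
 [ 0.51344366 -0.31797712  0.084     ]]
fin [[ 0.58631693 -0.24656151  0.116     ]
 [ 0.59170227 -0.26226166  0.116     ]
 [ 0.52891098 -0.28670316  0.116     ]
 [ 0.52363694 -0.27210037  0.116     ]] [ 0.55764178 -0.26690667  0.116     ]
[[ 0.403  0.874  0.27   0.177]
 [ 0.915 -0.385 -0.119  0.605]
 [-0.     0.295 -0.955  0.385]
 [ 0.     0.     0.     1.   ]] 70.27601102938179 255.03878309186976 191.73760423871207 [-0.03753759  0.          0.          0.          0.        ]
yaw rack -8.070722876591237
yaw cover 21.719420552280067
[[-0.915  0.403  0.   ]
 [ 0.403  0.915  0.   ]
 [-0.     0.    -1.   ]]
```

```bash
python3 -m inch '[-1,-0.48,0,0,0,0,-1,-0.48,0,0,0,0,-1,-0.48,0,0,0,0]' 87 20 >/dev/null
python3 -m inch '[-1,-0.48,0,0,0,0,-1,-0.48,0,0,0,0,-1,-0.48,0,0,0,0]' >/dev/null
python3 -m inch '[-1,-0.48,0,0,0,0,-1,-0.48,0,0,0,0,-1,-0.48,0,0,0,0]'
python3 -m inch '[-1,-0.48,0,0,0,0,-1,-0.48,0,0,0,0,-1,-0.48,0,0,0,0]' >/dev/null
python3 -m inch '[-1,-0.48,0.76,0,0,-0.175,-1,-0.48,0.76,0,0,-0.175,-1,-0.48,0.76,0,0,-0.175,-1,-0.48,0.76,0,0,-0.175,-1,-0.48,0.76,0,0,-0.175,-1,-0.48,0.76,0,0,-0.175]'
cat >> h.py <<'E'
from scipy.spatial.transform import Rotation as Ro
def need(target,yaw=None):
    "shift in tool axes / 0.08 and turn/90deg from measured pose; yaw = wanted tool-x yaw deg"
    o=get_obs(); R=Ro.from_quat(o["tool_rot"]).as_matrix()
    t=np.degrees(np.arctan2(R[1,0],R[0,0]))
    print("pos",o["position"].round(4),"yaw",t.round(2),"tilt",R[:,2].round(4),"F",np.round(o["ft_force"],1),"w",o["grip_width"],"t",o["time"])
    print("units",(R.T@(np.array(target)-o["position"])/.08).round(3),"turn",None if yaw is None else round(-(yaw-t)/90,4))
E
python3 - <<'E'
from h import *
need([.545,.233,.046],171.93)
c=get_calibration("wrist");a=camera("wrist");cv2.imwrite("pics/w1.png",a[...,::-1])
for d in cut_out("wrist","cartridge"):print(d["conf"],d["bbox"])
print(proj(c,[[.545,.233,0],[.545,.233,.06]]))
E
```

```text
time: 1.85
position: [0.4294, 0.3662, 0.2115]
tool_rot: [0.208, 0.978, -0.0, 0.002]
ft_force: [0.4, -0.3, 0.7]
grip_width: 0.0869
grip_force: 0.0
time: 2.6
position: [0.5401, 0.236, 0.1508]
tool_rot: [0.07, 0.998, 0.0, -0.0]
ft_force: [0.3, 0.5, -0.4]
grip_width: 0.087
grip_force: 0.0
pos [0.5401 0.236  0.1508] yaw 171.95 tilt [-3.e-04  7.e-04 -1.e+00] F [ 0.3  0.5 -0.4] w 0.08704060201278885 t 2.6
units [-0.066 -0.03   1.309] turn 0.0002
0.7 [246.5, 175.4, 265.5, 205.0]
[[252.894554   181.68725437]
 [252.49844988 196.9391804 ]]
```

View pics/w1.png

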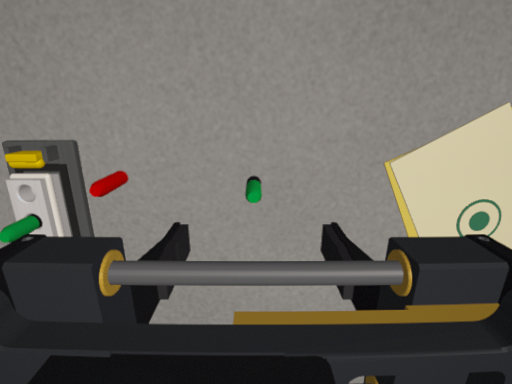

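The view shows the loose green/black cartridge at (254,190), alone between the fingers. The red look-alike is at (108,183) and the rack at left.

```bash
python3 - <<'E'
from h import *
from scipy.optimize import least_squares
c=get_calibration("wrist");a=cv2.imread("pics/w1.png")[150:230,220:290].astype(int)
g=(a[...,1]>a[...,2]+30)&(a[...,1]>a[...,0]+25); m=g|(a.max(2)<60)
n,l,st,ce=cv2.connectedComponentsWithStats(m.astype(np.uint8)); i=1+st[1:,4].argmax(); ys,xs=np.where(l==i);xs+=220;ys+=150
bb=np.array([xs.min(),ys.min(),xs.max()+1,ys.max()+1]);print(bb,len(xs))
th=np.linspace(0,6.283,40)
P=np.concatenate([np.c_[r*np.cos(th),r*np.sin(th),0*th+z] for r,z in[(.0075,0),(.009,.0015),(.009,.052),(.006,.06)]])
def f(p):
  u=proj(c,P+[p[0],p[1],0]);return np.r_[u.min(0)-bb[:2],u.max(0)-bb[2:]]
r=least_squares(f,[.545,.233],x_scale=1e-3,diff_step=1e-3);print(r.x,f(r.x))
need([*r.x,.046],171.93)
E
```

```text
[246 176 262 203] 349
[0.54647737 0.23482511] [-0.54737802 -0.44322298  0.54767979  0.40929976]
pos [0.5401 0.2365 0.1514] yaw 172.05 tilt [ 1.2e-03  7.0e-04 -1.0e+00] F [ 0.4  0.4 -0. ] w 0.08677794066454039 t 2.7
units [-0.08  -0.011  1.318] turn 0.0014
```

```bash
python3 -m inch '[-0.08,-0.01,0.8,0,0,0,-0.08,-0.01,0.8,0,0,0,-0.08,-0.01,0.8,0,0,0]' 60 >/dev/null
python3 -m inch '[0,0,0.25,0,0,0,0,0,0.518,0,0,0,0,0,0.518,0,0,0,0,0,0.518,0,0,0]'
python3 -m inch '[0,0,0,0,0,0,0,0,0,0,0,0,0,0,0,0,0,0,0,0,0,0,0,0,0,0,0,0,0,0,0,0,0,0,0,0,0,0,0,0,0,0,0,0,0,0,0,0,0,0,0,0,0,0]' 10 20
python3 - <<'E'
from h import *
need([.5108,-.0217,.15],171.93)
E
```

```text
time: 3.28
position: [0.5462, 0.2342, 0.0458]
tool_rot: [0.069, 0.998, -0.0, -0.0]
ft_force: [0.7, 0.4, 0.1]
grip_width: 0.0608
grip_force: 0.0
time: 4.03
position: [0.5467, 0.2333, 0.0449]
tool_rot: [0.07, 0.998, -0.0, -0.0]
ft_force: [0.1, 0.6, -1.0]
grip_width: 0.0128
grip_force: 13.3
pos [0.5467 0.2333 0.0449] yaw 171.98 tilt [-2.e-04 -1.e-04 -1.e+00] F [ 0.1  0.6 -1. ] w 0.01284673984678251 t 4.0333
units [ 0.    -3.22  -1.313] turn 0.0006
```

```bash
python3 -m inch '[0,0,0,0,0,0,0,0,0,0,0,0]'
python3 - <<'E'
from h import *
a=camera("wrist")[...,::-1];b=camera("scene")[...,::-1]
cv2.imwrite("pics/w2.png",np.hstack([cv2.resize(a[120:300,150:360],None,fx=2,fy=2,interpolation=2)[:360,:400],cv2.resize(b[80:170,250:350],None,fx=4,fy=4,interpolation=2)]))
E
```

```text
time: 4.2
position: [0.5467, 0.2334, 0.0449]
tool_rot: [0.07, 0.998, -0.0, -0.0]
ft_force: [0.1, -0.1, -0.7]
grip_width: 0.0122
grip_force: 18.6
```

View pics/w2.png

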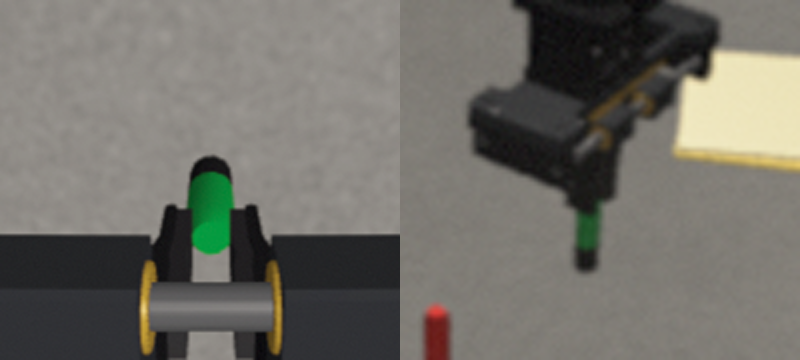

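```bash
python3 - <<'E'
from h import *
c=get_calibration("wrist");o=get_obs();p=o["position"]
th=np.linspace(0,6.283,40)
P=np.concatenate([np.c_[r*np.cos(th),r*np.sin(th),0*th+z] for r,z in[(.0075,0),(.009,.0015),(.009,.052),(.006,.06)]])
for dx in(-.015,-.01,-.005,0,.005):
  u=proj(c,P+[p[0]+dx,p[1],0]);print(dx,u.min(0).round(1),u.max(0).round(1))
for x in(-.0095,.0095):print(proj(c,p+np.array([[x,.006,-.019],[x,-.006,-.019],[x,.006,0.01]])).round(1).tolist())
print(p,o["grip_width"],o["grip_force"])
E
```

```text
-0.015 [237.8 181.3] [265.2 227.9]
-0.01 [239.  187.1] [266.2 235. ]
-0.005 [240.2 192.8] [267.2 241.9]
0 [241.4 198.4] [268.1 248.7]
0.005 [242.5 204. ] [269.  255.5]
[[260.9, 207.1], [245.1, 209.2], [261.8, 222.6]]
[[264.2, 229.9], [248.8, 231.9], [265.5, 248.4]]
[0.54667896 0.23336302 0.04488881] 0.012039253061273718 18.635090548827975
```

The cartridge sits centred and upright between the pads. The silhouette matches its model at the TCP to about 1 mm, so the low width reading is pad compliance. Next I lift and move to where the wrist camera sees the rack freely.

```bash
python3 -m inch '[0,0,-0.3,0,0,0,0,0,-0.8,0,0,0,0,0,-0.8,0,0,0]' >/dev/null
python3 -m inch '[-0.35,-0.7,-0.76,0,0,0,-0.35,-0.7,-0.76,0,0,0,-0.35,-0.7,-0.76,0,0,0,-0.35,-0.7,-0.76,0,0,0]' >/dev/null
python3 -m inch '[-0.75,-0.7,0,0,0,0,-0.75,-0.7,0,0,0,0,-0.75,-0.7,0,0,0,0]' >/dev/null
python3 -m inch '[0,-0.75,0,0,0,0,0,-0.75,0,0,0,0,0,-0.75,0,0,0,0,0,-0.75,0,0,0,0,0,-0.75,0,0,0,0]'
python3 - <<'E'
from h import *
import pickle
o=get_obs();c=get_calibration("wrist");a=camera("wrist");cv2.imwrite("pics/w3.png",a[...,::-1]);pickle.dump((c,o),open("w3.pkl","wb"))
for t in("rack","cart_mid","latch_a"):
  for d in cut_out("wrist",t):print(t,d["conf"],d["bbox"])
need([.5108,-.0217,.15],171.93)
cv2.imwrite("pics/w3b.png",cv2.resize(a[:240,0:266,::-1],None,fx=2.5,fy=2.5,interpolation=2))
E
```

```text
time: 5.55
position: [0.6092, 0.0521, 0.1688]
tool_rot: [0.07, 0.998, 0.0, -0.001]
ft_force: [-0.1, 0.1, -0.2]
grip_width: 0.0118
grip_force: 18.6
rack 0.94 [143.6, 53.6, 226.5, 204.7]
cart_mid 0.95 [67.2, 142.3, 108.2, 156.7]
cart_mid 0.74 [165.3, 126.6, 189.7, 148.5]
cart_mid 0.5 [254.1, 86.1, 271.5, 106.8]
latch_a 0.72 [166.8, 185.9, 201.1, 203.6]
latch_a 0.71 [156.7, 60.2, 196.3, 77.4]
pos [0.6098 0.0522 0.1696] yaw 172.08 tilt [-3.e-04  3.e-04 -1.e+00] F [-0.   1.1 -0.6] w 0.011977385344193233 t 5.75
units [ 1.098 -1.085  0.245] turn 0.0017
```

View pics/w3b.png

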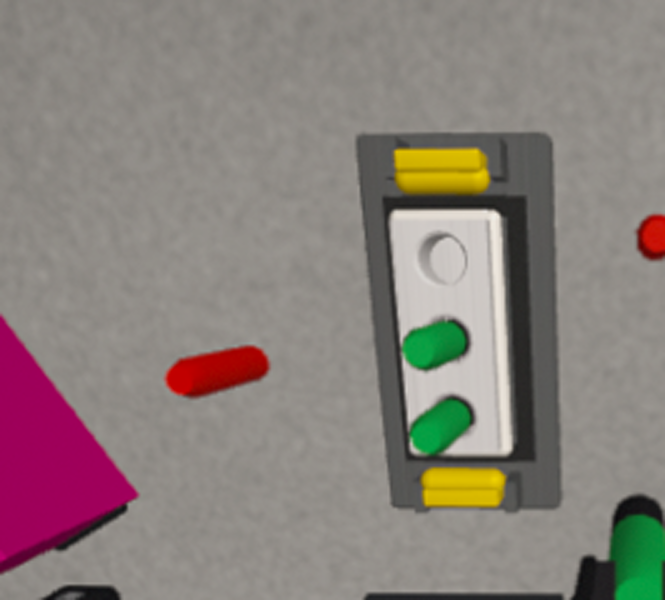

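The picture shows the rack with its empty bore at crop (442,258), i.e. full (177,103). Two greens stand behind it, and the held cartridge is at lower right.

```bash
cat > fit.py <<'E'
from h import *
import pickle
from scipy.optimize import least_squares
c,o=pickle.load(open("w3.pkl","rb"));a=cv2.imread("pics/w3.png")
g=cv2.cvtColor(a,cv2.COLOR_BGR2GRAY).astype(np.float32)
# plate outline: dark/table step along the outline normals, refined subpixel
def rect(p,hx,hy,z,n=25):
    s=np.linspace(-.8,.8,n);R=[]
    for sx,sy in((1,0),(-1,0),(0,1),(0,-1)):
        q=np.c_[sx*hx+ (0 if sx else 1)*s*hx, sy*hy+(0 if sy else 1)*s*hy]; R.append((q,np.array([sx,sy])))
    C,S=np.cos(p[2]),np.sin(p[2]);M=np.array([[C,-S],[S,C]])
    return [(np.c_[q@M.T+p[:2],np.full(n,z)],np.r_[M@v,0]) for q,v in R]
def meas(p,hx,hy,z,L=.008):
    t=np.linspace(-L,L,65);out=[]
    for q,v in rect(p,hx,hy,z):
        for x in q:
            u=proj(c,x+t[:,None]*v).astype(np.float32)
            if u.min()<2 or u[:,1].max()>234: continue
            I=cv2.GaussianBlur(cv2.remap(g,u[:,:1],u[:,1:],1).T,(0,0),3).ravel();d=np.abs(np.gradient(I));k=d[4:-4].argmax()+4
            if d[k]>.5: out.append((x+t[k]*v)[:2])
    return np.array(out)
def resid(p,pts,hx,hy):
    C,S=np.cos(p[2]),np.sin(p[2]);l=(pts-p[:2])@np.array([[C,-S],[S,C]])
    d=np.stack([np.abs(l[:,0])-hx,np.abs(l[:,1])-hy],1);return d[np.arange(len(d)),np.abs(d).argmin(1)]
p=np.array([.5444,-.0265,np.radians(-8.07)])
for i in range(4):
    pts=meas(p,.089,.044,.012);r=least_squares(resid,p,args=(pts,.089,.044),loss="soft_l1",f_scale=5e-4,x_scale=[1e-3,1e-3,1e-2]);p=r.x
print("rack",p[:2],np.degrees(p[2]),len(pts),"rms mm",1e3*np.sqrt((resid(p,pts,.089,.044)**2).mean()))
C,S=np.cos(p[2]),np.sin(p[2])
print("bore from fit",p[:2]-.034*np.array([C,S]),"bore from pixels",toworld(c,np.array([[442,258.5]])/2.5,.042))
e=p[:2]-.034*np.array([C,S]);th=np.linspace(0,6.28,40)
u=proj(c,np.c_[e[0]+.01*np.cos(th),e[1]+.01*np.sin(th),0*th+.042]);print("pred bore bbox crop",u.min(0)*2.5,u.max(0)*2.5)
need([*e,.15],180+np.degrees(p[2]))
E
python3 fit.py
```

```text
rack [ 0.54556457 -0.02224842] -8.371137207491369 100 rms mm 2.7198125416985293
bore from fit [ 0.51192682 -0.01729855] bore from pixels [[ 0.5116091  -0.01720589  0.042     ]]
pred bore bbox crop [418.35471552 234.45980599] [465.50038196 283.77375551]
pos [0.6098 0.0522 0.1696] yaw 172.08 tilt [-3.e-04  3.e-04 -1.e+00] F [-0.   1.1 -0.6] w 0.011977385344193233 t 5.75
units [ 1.092 -1.028  0.245] turn 0.005
```

```bash
python3 -m inch '[0.55,-0.52,0,0,0,0,0.55,-0.52,0,0,0,0]' >/dev/null
python3 -m inch '[0.55,-0.52,0,0,0,0,0.55,-0.52,0,0,0,0,0.55,-0.52,0,0,0,0]' >/dev/null
python3 -m inch '[0,0,0.4,0,0,0.004,0,0,0.745,0,0,0.004,0,0,0.745,0,0,0.004,0,0,0.745,0,0,0.004,0,0,0.745,0,0,0.004]'
python3 - <<'E'
from h import *
import pickle
o=get_obs();c=get_calibration("wrist");a=camera("wrist");cv2.imwrite("pics/w4.png",a[...,::-1]);pickle.dump((c,o),open("w4.pkl","wb"))
need([.5118,-.0182,.11],171.65)
p=o["position"];th=np.linspace(0,6.283,40)
print("foot axis px",proj(c,[p[0],p[1],p[2]-.0449]),"bore px",proj(c,[.5118,-.0173,.042]))
cv2.imwrite("pics/w4b.png",cv2.resize(a[100:260,165:345,::-1],None,fx=3.6,fy=3.6,interpolation=2))
E
```

```text
time: 6.58
position: [0.5126, -0.019, 0.111]
tool_rot: [0.073, 0.997, -0.0, 0.001]
ft_force: [-0.4, -0.4, 0.5]
grip_width: 0.0121
grip_force: 18.6
pos [ 0.5128 -0.0191  0.1114] yaw 171.67 tilt [ 2.9e-03 -7.0e-04 -1.0e+00] F [ 1.1  0.1 -0.2] w 0.01224443645630946 t 6.6333
units [0.015 0.01  0.018] turn 0.0002
foot axis px [[254.79181753 207.73088752]] bore px [[256.45132228 197.62438796]]
```

View pics/w4b.png

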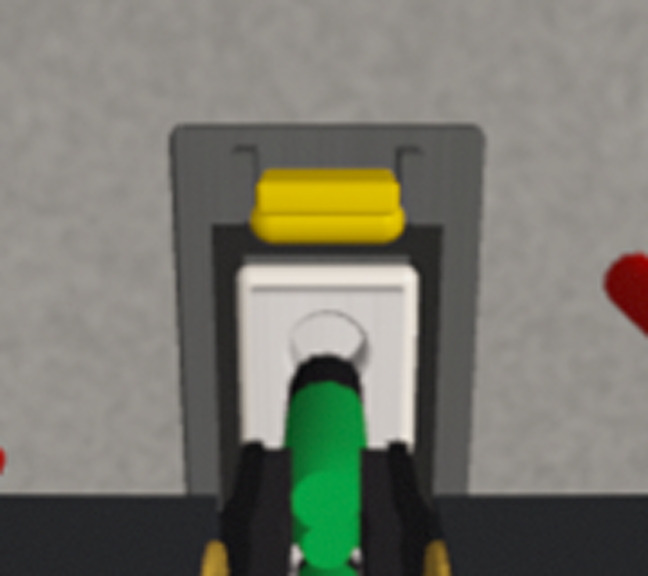

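The bore shows at crop cols 290–367 with its top at row 311. The held foot is at cols 291–359 with its top at row 355. Now I convert both at their heights.

```bash
python3 - <<'E'
from h import *
import pickle
from scipy.optimize import least_squares
c,o=pickle.load(open("w4.pkl","rb"));p=o["position"];th=np.linspace(0,6.283,80)
F=lambda v:np.array(v)/3.6
def fit(rings,l,r,t):
  tgt=np.array([165+l/3.6,165+r/3.6,100+t/3.6])
  def f(q):
    u=np.concatenate([proj(c,np.c_[q[0]+R*np.cos(th),q[1]+R*np.sin(th),0*th+z]) for R,z in rings]);return np.array([u[:,0].min(),u[:,0].max(),u[:,1].min()])-tgt
  s=least_squares(f,p[:2],x_scale=1e-3,diff_step=1e-3);print(s.x,s.fun);return s.x
b=fit([(.01,.042)],290,367,311);z=.0665
k=fit([(.0075,z),(.009,z+.0015)],291,359,355)
d=b-k;print("move mm",d*1e3)
need(p+np.r_[d,0])
E
```

```text
[ 0.51081408 -0.01734861] [ 0.0179078  -0.01791506 -0.00043016]
[ 0.51281518 -0.01858549] [-1.16783737  1.16823923  0.02857169]
move mm [-2.00110178  1.23688109]
pos [ 0.5128 -0.0191  0.1114] yaw 171.67 tilt [ 2.9e-03 -7.0e-04 -1.0e+00] F [ 1.1  0.1 -0.2] w 0.01224443645630946 t 6.6333
units [0.03  0.013 0.005] turn None
```

```bash
python3 -m inch '[0.027,0.012,0,0,0,0,0.027,0.012,0.1,0,0,0,0.027,0.012,0.2,0,0,0,0.027,0.012,0.25,0,0,0,0.027,0.012,0.29,0,0,0,0.027,0.012,0.32,0,0,0,0.027,0.012,0.34,0,0,0,0.027,0.012,0.36,0,0,0,0.027,0.012,0.36,0,0,0]'
```

```text
time: 7.38
position: [0.516, -0.0198, 0.0846]
tool_rot: [0.073, 0.997, -0.001, 0.007]
ft_force: [2.8, 0.0, 17.9]
grip_width: 0.0117
grip_force: 21.8
```

```bash
python3 -m inch '[0,0,-0.1,0,0,0,0,0,-0.15,0,0,0,0,0,-0.15,0,0,0,0,0,-0.15,0,0,0]'
python3 - <<'E'
from h import *
import pickle
need([.5108,-.018,.11],171.65)
o=get_obs();c=get_calibration("wrist");a=camera("wrist");cv2.imwrite("pics/w5.png",a[...,::-1]);pickle.dump((c,o),open("w5.pkl","wb"))
b=camera("scene")[...,::-1]
cv2.imwrite("pics/w5b.png",np.hstack([cv2.resize(a[150:250,205:305,::-1],None,fx=4,fy=4,interpolation=2),cv2.resize(b[130:230,190:290],None,fx=4,fy=4,interpolation=2)]))
E
```

```text
time: 7.72
position: [0.5086, -0.0179, 0.0931]
tool_rot: [0.073, 0.997, 0.0, -0.001]
ft_force: [-0.7, 0.0, -0.7]
grip_width: 0.0119
grip_force: 18.6
pos [ 0.5086 -0.0179  0.0931] yaw 171.62 tilt [-1.e-03  3.e-04 -1.e+00] F [-0.7  0.  -0.7] w 0.011932404839360585 t 7.7167
units [-0.027  0.003 -0.211] turn -0.0003
```

View pics/w5b.png

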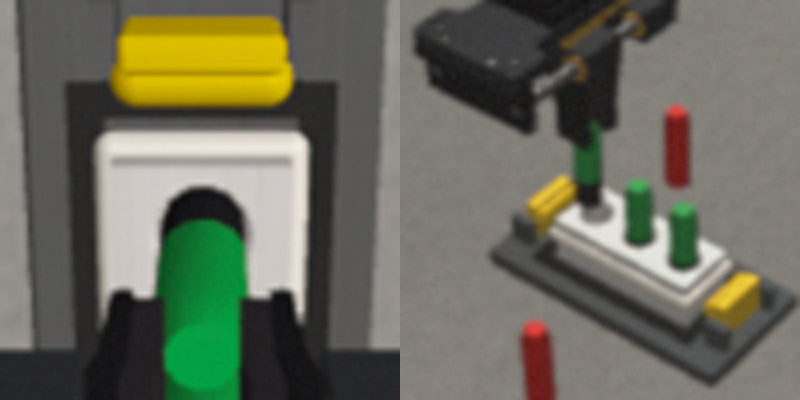

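```bash
python3 - <<'E'
from h import *
import pickle
from scipy.optimize import least_squares
th=np.linspace(0,6.283,80);ux=np.array([np.cos(np.radians(-8.37)),np.sin(np.radians(-8.37)),0])
c4,_=pickle.load(open("w4.pkl","rb"));c5,o=pickle.load(open("w5.pkl","rb"))
print("w4 edge",toworld(c4,[165+328/3.6,100+288/3.6],.042), "+16",toworld(c4,[165+328/3.6,100+288/3.6],.042)+.016*ux)
print("w5 edge+16",toworld(c5,[205+202.5/4,190.],.042)+.016*ux)
print("TCP",o["position"])
for z in(.0465,.0482,.05):
  def f(q):
    u=np.concatenate([proj(c5,np.c_[q[0]+R*np.cos(th),q[1]+R*np.sin(th),0*th+zz]) for R,zz in((.0075,z),(.009,z+.0015))]);return np.array([u[:,0].min()+u[:,0].max()-2*(205+203.5/4),u[:,1].min()-(150+188/4)])
  print(z,least_squares(f,o["position"][:2],x_scale=1e-3,diff_step=1e-3).x)
E
```

```text
w4 edge [[ 0.49485525 -0.0151567   0.042     ]] +16 [[ 0.51068483 -0.01748575  0.042     ]]
w5 edge+16 [[ 0.51059815 -0.01748648  0.042     ]]
TCP [ 0.50857311 -0.01791936  0.09312603]
0.0465 [ 0.50802241 -0.01690456]
0.0482 [ 0.50746834 -0.01682868]
0.05 [ 0.50688167 -0.01674833]
```

```bash
python3 -m inch '[-0.033,0,0,0,0,0,-0.033,0,0,0,0,0,-0.033,0,0,0,0,0,-0.033,0,0,0,0,0]'
python3 -m inch '[0,0,0.04,0,0,0,0,0,0.08,0,0,0,0,0,0.11,0,0,0,0,0,0.13,0,0,0,0,0,0.14,0,0,0,0,0,0.14,0,0,0]'
```

```text
time: 8.15
position: [0.5117, -0.0184, 0.0932]
tool_rot: [0.073, 0.997, 0.0, -0.0]
ft_force: [-0.7, -0.1, -0.1]
grip_width: 0.0118
grip_force: 18.6
time: 8.65
position: [0.5116, -0.0184, 0.0819]
tool_rot: [0.073, 0.997, 0.0, -0.0]
ft_force: [-0.1, -1.2, -1.8]
grip_width: 0.012
grip_force: 18.6
```

It is in the bore, 5 mm below the mouth with no force. I continue to the floor.

```bash
python3 -m inch '[0,0,0.05,0,0,0,0,0,0.1,0,0,0,0,0,0.14,0,0,0,0,0,0.165,0,0,0,0,0,0.175,0,0,0,0,0,0.175,0,0,0]'
```

```text
time: 9.15
position: [0.5116, -0.0184, 0.0679]
tool_rot: [0.073, 0.997, 0.0, -0.0]
ft_force: [-0.2, -0.2, -0.5]
grip_width: 0.0118
grip_force: 18.6
```

```bash
python3 -m inch '[0,0,0.01,0,0,0,0,0,0.01,0,0,0,0,0,0.01,0,0,0,0,0,0.01,0,0,0,0,0,0.01,0,0,0]' 40
python3 -m inch '[0,0,-0.2,0,0,0,0,0,-0.5,0,0,0,0,0,-1,0,0,0,0,0,-1,0,0,0]' >/dev/null
python3 -m inch '[-1,-0.4,-1,0,0,0,-1,-0.4,-1,0,0,0,-1,-0.4,-1,0,0,0,-1,-0.4,-1,0,0,0]' 87 
python3 -m inch '[-0.3,-0.9,0,0,0,-0.1,-0.3,-0.9,0,0,0,-0.2,-0.3,-0.9,0,0,0,-0.3,-0.3,-0.9,0,0,0,-0.33,-0.3,-0.9,0,0,0,-0.33,-0.3,-0.9,0,0,0,-0.33,-0.3,-0.9,0,0,0,-0.33]'
python3 - <<'E'
from h import *
import pickle
o=get_obs();c=get_calibration("wrist");a=camera("wrist");cv2.imwrite("pics/w6.png",a[...,::-1]);pickle.dump((c,o),open("w6.pkl","wb"))
need([.5576,-.267,.2],201.7)
for t in("cover","cover_handle","cart_mid","rack"):
  for d in cut_out("wrist",t):print(t,round(d["conf"],2),d["bbox"])
E
```

```text
time: 9.57
position: [0.5119, -0.0184, 0.0675]
tool_rot: [0.073, 0.997, -0.0, 0.0]
ft_force: [-0.3, 0.5, -0.8]
grip_width: 0.0361
grip_force: 0.0
time: 10.23
position: [0.5945, -0.0658, 0.2333]
tool_rot: [0.074, 0.997, -0.002, 0.009]
ft_force: [0.9, 0.3, 0.7]
grip_width: 0.0591
grip_force: 0.0
time: 10.82
position: [0.599, -0.1358, 0.2269]
tool_rot: [-0.184, 0.983, 0.0, -0.0]
ft_force: [0.3, 0.6, 0.8]
grip_width: 0.0868
grip_force: 0.0
pos [ 0.5992 -0.1358  0.2271] yaw -158.76 tilt [-7.e-04  3.e-04 -1.e+00] F [ 0.   0.2 -0.2] w 0.08690843296224866 t 10.8667
units [ 1.078 -1.34   0.338] turn -4.0051
cover 0.82 [123.2, 45.5, 200.3, 160.7]
cover 0.59 [22.0, 129.0, 98.2, 180.0]
cover_handle 0.77 [126.0, 45.4, 200.9, 157.9]
cover_handle 0.54 [300.1, 109.8, 382.4, 208.0]
cart_mid 0.85 [342.5, 154.9, 366.6, 177.8]
cart_mid 0.7 [396.5, 158.4, 434.6, 179.9]
cart_mid 0.48 [263.2, 124.5, 278.4, 137.7]
rack 0.88 [284.8, 90.2, 398.2, 222.2]
```

View pics/w6.png

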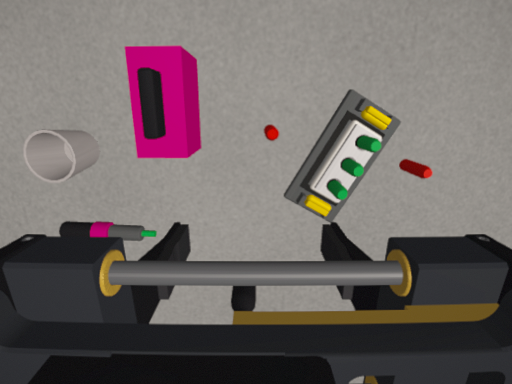

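All three greens stand in the rack (369,144), (352,167), (338,189). The cover is at (160,103) with its fin at (151,103); the cup at (55,155) and the pen are clear of it. Now I fit the roof.

```bash
cat > roof.py <<'E'
from h import *
import pickle,sys
from scipy.optimize import minimize
def run(n,x0):
    c,o=pickle.load(open(n+".pkl","rb"));a=cv2.imread(f"pics/{n}.png").astype(int)
    # rectify to plan view of the roof plane z=.084, 0.5 mm/px, +-100 mm round x0
    r=np.arange(-100,100.1,.5)/1e3;X,Y=np.meshgrid(x0[0]+r,x0[1]+r)
    u=proj(c,np.c_[X.ravel(),Y.ravel(),0*X.ravel()+.084]).astype(np.float32).reshape(*X.shape,2)
    b=cv2.remap(a.astype(np.uint8),u[...,0],u[...,1],1).astype(int)
    pk=(b[...,2]>b[...,1]+60); v=b[...,2][pk]
    t,_=cv2.threshold(v.astype(np.uint8).reshape(-1,1),0,255,cv2.THRESH_OTSU)
    m=(pk&(b[...,2]>t)).astype(np.uint8)
    q=np.argwhere(m)[:,::-1].astype(np.float32);(cx,cy),(w,h),an=cv2.minAreaRect(q)
    if w<h: an+=90
    an=(an+90)%180-90
    print("roof",x0[0]+cx*.0005-.1,x0[1]+cy*.0005-.1,"size mm",w/2,h/2,"yaw",an,"otsu",t,np.percentile(v,[5,25,50,75,95]))
    cv2.imwrite("pics/roof_%s.png"%n,np.hstack([b.astype(np.uint8),np.repeat(m[...,None]*255,3,2)]))
    return x0[0]+cx*.0005-.1,x0[1]+cy*.0005-.1,an
if __name__=="__main__":
    x,y,an=run(sys.argv[1],[.5576,-.267]); need([x,y,.2],180+an)
E
python3 roof.py w6
```

```text
roof 0.5580548950195313 -0.26788273620605474 size mm 120.25797271728516 60.34437942504883 yaw 21.037511825561523 otsu 175.0 [161. 163. 192. 193. 194.]
pos [ 0.5995 -0.1361  0.2275] yaw -158.69 tilt [ 0. -0. -1.] F [0.1 0.3 0.6] w 0.08694315072716445 t 11.0667
units [ 1.082 -1.347  0.343] turn -3.9969
```

```bash
python3 -m inch '[0.55,-0.68,0,0,0,0.003,0.55,-0.68,0,0,0,0.003,0.55,-0.68,0,0,0,0.003]' 87 50 >/dev/null
python3 -m inch '[0.53,-0.667,0.5,0,0,0,0.53,-0.667,0.5,0,0,0,0.53,-0.667,0.5,0,0,0,0.53,-0.667,0.5,0,0,0,0.53,-0.667,0.5,0,0,0]'
python3 - <<'E'
from h import *
import pickle
o=get_obs();c=get_calibration("wrist");a=camera("wrist");cv2.imwrite("pics/w7.png",a[...,::-1]);pickle.dump((c,o),open("w7.pkl","wb"))
E
python3 roof.py w7; python3 -c "
from h import *
need([.5581,-.2679,.11],201.04-360)"
```

```text
time: 11.73
position: [0.5582, -0.2676, 0.1875]
tool_rot: [-0.182, 0.983, 0.0, 0.0]
ft_force: [0.3, -0.5, -0.1]
grip_width: 0.0867
grip_force: 0.0
roof 0.5580956970214844 -0.26800352478027345 size mm 120.83782958984375 60.61022186279297 yaw 20.979751586914062 otsu 152.0 [115. 190. 191. 191. 192.]
pos [ 0.5586 -0.2673  0.188 ] yaw -158.92 tilt [ 1.1e-03  1.0e-04 -1.0e+00] F [-0.2  0.7 -0.2] w 0.0871642818565494 t 11.7833
units [ 0.009 -0.006 -0.15 ] turn -3.9989
pos [ 0.5586 -0.2673  0.188 ] yaw -158.92 tilt [ 1.1e-03  1.0e-04 -1.0e+00] F [-0.2  0.7 -0.2] w 0.0871642818565494 t 11.7833
units [ 0.01  -0.004  0.975] turn 0.0004
```

Both fits agree. I descend, grip the fin and lift.

```bash
python3 -m inch '[0,0,0.4,0,0,0,0,0,0.75,0,0,0,0,0,0.9,0,0,0,0,0,0.97,0,0,0,0,0,0.97,0,0,0]'
python3 -m inch '[0,0,0,0,0,0,0,0,0,0,0,0,0,0,0,0,0,0,0,0,0,0,0,0,0,0,0,0,0,0,0,0,0,0,0,0,0,0,0,0,0,0,0,0,0,0,0,0,0,0,0,0,0,0,0,0,0,0,0,0]' 5 50
python3 -c "
from h import *
need([.5581,-.2679,.11],201.04-360)"
python3 -m inch '[0,0,-0.15,0,0,0,0,0,-0.5,0,0,0,0,0,-1,0,0,0,0,0,-1,0,0,0,0,0,-1,0,0,0]'
```

```text
time: 12.2
position: [0.558, -0.2671, 0.1092]
tool_rot: [-0.183, 0.983, 0.001, -0.0]
ft_force: [-0.2, 1.2, 0.2]
grip_width: 0.0872
grip_force: 0.0
time: 13.03
position: [0.5579, -0.2682, 0.1097]
tool_rot: [-0.183, 0.983, 0.0, -0.0]
ft_force: [-0.1, -0.1, 0.3]
grip_width: 0.0284
grip_force: 0.0
pos [ 0.5579 -0.2682  0.1097] yaw -158.95 tilt [-1.e-04  1.e-04 -1.e+00] F [-0.1 -0.1  0.3] w 0.028382528919070282 t 13.0333
units [-0.004  0.003 -0.003] turn 0.0001
time: 13.45
position: [0.5599, -0.2695, 0.1937]
tool_rot: [-0.183, 0.983, -0.003, 0.003]
ft_force: [-0.6, -0.6, 0.1]
grip_width: 0.0057
grip_force: 0.0
```

The fingers had not finished closing when the lift started, so they closed on air. I reopen, check the cover and redo the grasp.

```bash
python3 -m inch '[0,0,0,0,0,0,0,0,0,0,0,0,0,0,0,0,0,0,0,0,0,0,0,0,0,0,0,0,0,0,0,0,0,0,0,0,0,0,0,0,0,0]' 55 50
python3 - <<'E'
from h import *
import pickle
o=get_obs();c=get_calibration("wrist");a=camera("wrist");cv2.imwrite("pics/w8.png",a[...,::-1]);pickle.dump((c,o),open("w8.pkl","wb"))
E
python3 roof.py w8; python3 -c "
from h import *
need([.5581,-.2679,.11],201.04-360)"
```

```text
time: 14.03
position: [0.5578, -0.2681, 0.1894]
tool_rot: [-0.183, 0.983, 0.0, -0.0]
ft_force: [0.2, -0.2, -0.3]
grip_width: 0.0448
grip_force: 0.0
roof 0.5580861907958984 -0.26800788116455077 size mm 120.26351165771484 60.711097717285156 yaw 20.97780990600586 otsu 158.0 [121. 198. 199. 200. 201.]
pos [ 0.5579 -0.2681  0.1895] yaw -158.95 tilt [-4.e-04  3.e-04 -1.e+00] F [ 0.1 -0.5 -0.2] w 0.04855537375901403 t 14.0833
units [-0.003  0.    -0.131] turn -3.9992
pos [ 0.5579 -0.2681  0.1895] yaw -158.95 tilt [-4.e-04  3.e-04 -1.e+00] F [ 0.1 -0.5 -0.2] w 0.04855537375901403 t 14.0833
units [-0.004  0.001  0.994] turn 0.0001
```

The cover has not moved. I descend again and close for long enough this time.

```bash
python3 -m inch '[0,0,0.2,0,0,0,0,0,0.4,0,0,0,0,0,0.75,0,0,0,0,0,0.9,0,0,0,0,0,0.99,0,0,0,0,0,0.99,0,0,0,0,0,0.99,0,0,0]'
python3 -m inch '[0,0,0,0,0,0,0,0,0,0,0,0,0,0,0,0,0,0,0,0,0,0,0,0,0,0,0,0,0,0,0,0,0,0,0,0,0,0,0,0,0,0,0,0,0,0,0,0,0,0,0,0,0,0,0,0,0,0,0,0,0,0,0,0,0,0,0,0,0,0,0,0,0,0,0,0,0,0,0,0,0,0,0,0]' 5 50
python3 -m inch '[0,0,0,0,0,0,0,0,0,0,0,0,0,0,0,0,0,0]'
```

```text
time: 14.67
position: [0.5583, -0.2684, 0.1109]
tool_rot: [-0.183, 0.983, -0.0, 0.0]
ft_force: [0.1, -0.1, -1.1]
grip_width: 0.0552
grip_force: 0.0
time: 15.83
position: [0.5579, -0.2682, 0.1106]
tool_rot: [-0.183, 0.983, 0.0, -0.0]
ft_force: [-0.6, -0.5, -0.3]
grip_width: 0.0049
grip_force: 0.0
time: 16.08
position: [0.5579, -0.2682, 0.1106]
tool_rot: [-0.183, 0.983, -0.0, 0.0]
ft_force: [0.2, -0.8, -0.8]
grip_width: 0.0049
grip_force: 0.0
```

```bash
python3 - <<'E'
from h import *
a=camera("wrist")[...,::-1];b=camera("scene")[...,::-1]
cv2.imwrite("pics/w9.png",np.hstack([a[:,:],cv2.resize(b[200:300,150:225],None,fx=3.84,fy=3.84,interpolation=2)]))
E
```

```text
(no output)
```

View pics/w9.png

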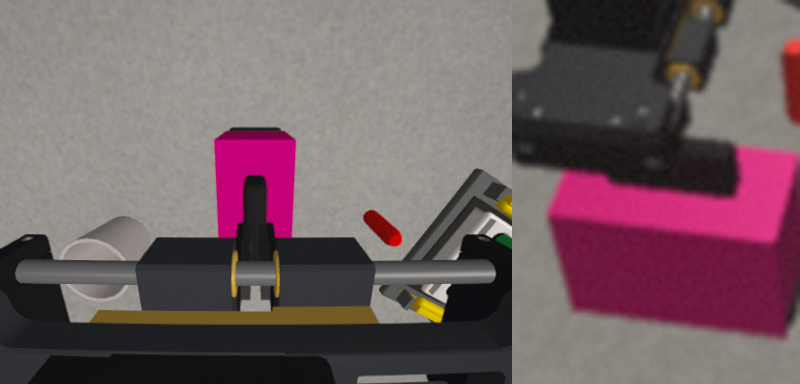

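The fingers read 4.9 mm with no force, although the fin is 16 mm. I close fully to see whether anything is between them.

```bash
python3 -m inch '[0,0,0,0,0,0,0,0,0,0,0,0,0,0,0,0,0,0,0,0,0,0,0,0,0,0,0,0,0,0,0,0,0,0,0,0]' 0 50
python3 - <<'E'
from h import *
c=get_calibration("wrist");p=get_obs()["position"]
R=Ro.from_quat(get_obs()["tool_rot"]).as_matrix()
q=lambda x,y,z:p+R@np.array([x,y,z])
# fin top corners (front end, tool +x side), tip corners for 4.9 mm opening, roof front edge
print("fin top front",proj(c,[q(.035,s*.008,-.006) for s in(-1,1)]).round(),"fin bottom front",proj(c,[q(.035,s*.008,.0264) for s in(-1,1)]).round())
print("finger tips inner (x +9.5)",proj(c,[q(.0095,s*.0025,.022) for s in(-1,1)]).round(),"w/16",proj(c,[q(.0095,s*.008,.022) for s in(-1,1)]).round())
print("roof front",proj(c,[q(.06,s*.03,.0264) for s in(-1,1)]).round())
a=cv2.imread("pics/w9.png")
for r in range(170,236,6): print(r,[int(v) for v in a[r,228:284:3].sum(1)//3])
E
```

```text
time: 16.68
position: [0.5579, -0.2682, 0.1106]
tool_rot: [-0.183, 0.983, 0.0, 0.0]
ft_force: [0.1, 0.4, 0.6]
grip_width: 0.0005
grip_force: 0.0
fin top front [[242. 184.]
 [267. 184.]] fin bottom front [[244. 173.]
 [265. 173.]]
finger tips inner (x +9.5) [[251. 206.]
 [258. 206.]] w/16 [[244. 206.]
 [265. 206.]]
roof front [[213. 139.]
 [296. 139.]]
170 [105, 106, 106, 106, 105, 106, 105, 105, 105, 105, 105, 105, 106, 106, 105, 106, 105, 105, 105]
176 [105, 105, 105, 105, 105, 106, 65, 20, 22, 22, 21, 31, 90, 105, 105, 105, 105, 105, 106]
182 [105, 105, 105, 105, 105, 89, 17, 19, 19, 20, 20, 20, 27, 105, 105, 104, 105, 106, 106]
188 [105, 105, 105, 105, 105, 62, 23, 31, 30, 32, 30, 32, 34, 91, 105, 105, 105, 105, 105]
194 [105, 105, 105, 105, 105, 58, 26, 31, 33, 33, 33, 36, 33, 86, 105, 105, 105, 105, 105]
200 [104, 105, 105, 104, 105, 59, 26, 30, 33, 33, 34, 36, 33, 91, 105, 104, 104, 105, 105]
206 [104, 105, 104, 105, 105, 60, 26, 31, 33, 33, 34, 35, 34, 90, 105, 105, 105, 105, 105]
212 [104, 104, 105, 105, 105, 71, 25, 31, 32, 32, 35, 34, 33, 96, 104, 104, 104, 104, 104]
218 [104, 105, 104, 104, 105, 71, 24, 33, 31, 34, 33, 34, 34, 97, 105, 104, 105, 105, 105]
224 [104, 104, 105, 86, 16, 21, 26, 29, 32, 33, 33, 28, 28, 20, 17, 82, 105, 104, 105]
230 [105, 105, 105, 41, 17, 21, 26, 28, 34, 33, 31, 26, 27, 21, 17, 33, 105, 105, 105]
```

The fingers closed to 0.5 mm. In both w2 and w9 the finger ends appear at rows 222–224, about 11 mm behind the TCP rather than 22 mm ahead. That fits the 12 mm grip on the cartridge's taper and the missed fin. I reopen and feel downwards in small steps.

```bash
python3 -m inch '[0,0,0,0,0,0,0,0,0,0,0,0,0,0,0,0,0,0,0,0,0,0,0,0,0,0,0,0,0,0,0,0,0,0,0,0,0,0,0,0,0,0,0,0,0,0,0,0,0,0,0,0,0,0]' 50 50
python3 -m inch '[0,0,0.02,0,0,0,0,0,0.04,0,0,0,0,0,0.06,0,0,0,0,0,0.075,0,0,0,0,0,0.075,0,0,0]'
```

```text
time: 17.43
position: [0.5579, -0.2682, 0.1106]
tool_rot: [-0.183, 0.983, -0.0, -0.0]
ft_force: [0.1, 0.4, -0.3]
grip_width: 0.0478
grip_force: 0.0
time: 17.85
position: [0.5577, -0.268, 0.1042]
tool_rot: [-0.183, 0.983, 0.0, -0.0]
ft_force: [-0.1, -0.2, 0.3]
grip_width: 0.0501
grip_force: 0.0
```

No force there, so the real fingertips are higher than stated. I go on carefully.

```bash
python3 -m inch '[0,0,0.04,0,0,0,0,0,0.08,0,0,0,0,0,0.12,0,0,0,0,0,0.16,0,0,0,0,0,0.16,0,0,0]'
python3 -m inch '[0,0,0.03,0,0,0,0,0,0.06,0,0,0,0,0,0.09,0,0,0,0,0,0.11,0,0,0,0,0,0.11,0,0,0]'
python3 - <<'E'
from h import *
a=camera("wrist");c=get_calibration("wrist");p=get_obs()["position"]
R=Ro.from_quat(get_obs()["tool_rot"]).as_matrix()
for z in(-.02,-.011,0,.022):print(z,proj(c,[p+R@np.array([.0095,.025,z])]).round(1))
cv2.imwrite("pics/w10.png",cv2.resize(a[120:270,150:360,::-1],None,fx=3.6,fy=3.6,interpolation=2))
E
```

```text
time: 18.27
position: [0.5574, -0.2678, 0.0909]
tool_rot: [-0.183, 0.983, 0.001, -0.001]
ft_force: [0.1, -0.4, 0.4]
grip_width: 0.05
grip_force: 0.0
time: 18.68
position: [0.5577, -0.268, 0.0825]
tool_rot: [-0.183, 0.983, 0.0, -0.0]
ft_force: [-0.4, 0.1, 0.9]
grip_width: 0.0504
grip_force: 0.0
-0.02 [[294.9 230. ]]
-0.011 [[292.9 224. ]]
0 [[290.8 217.5]]
0.022 [[287.2 206.4]]
```

View pics/w10.png

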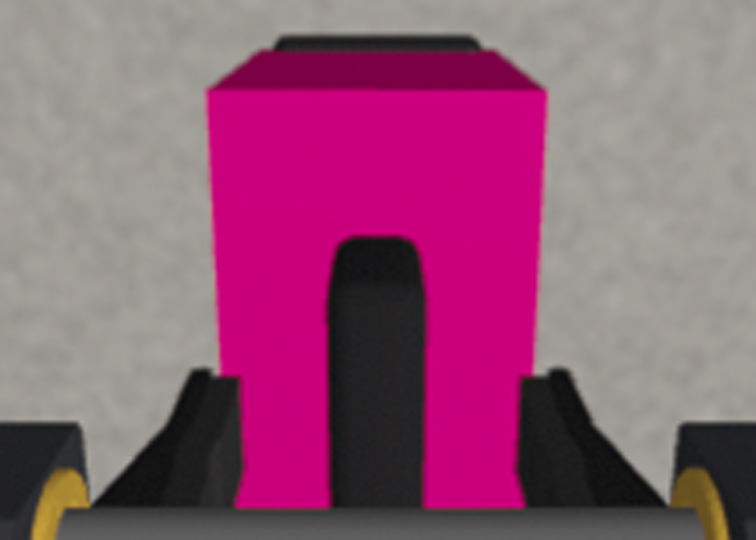

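The fingertips at row 223 straddle the fin, with the 50 mm opening at 1.54 px/mm. That confirms the tips are about 11 mm behind the nominal TCP, so they are now at z≈0.093 against a fin of 0.084–0.116. I go 4 mm lower and close.

```bash
python3 -m inch '[0,0,0.03,0,0,0,0,0,0.05,0,0,0,0,0,0.05,0,0,0]'
python3 -m inch '[0,0,0,0,0,0,0,0,0,0,0,0,0,0,0,0,0,0,0,0,0,0,0,0,0,0,0,0,0,0,0,0,0,0,0,0,0,0,0,0,0,0,0,0,0,0,0,0,0,0,0,0,0,0,0,0,0,0,0,0,0,0,0,0,0,0,0,0,0,0,0,0]' 5 50
python3 -c "
from h import *
need([.5581,-.2679,.08],201.04-360)"
```

```text
time: 18.98
position: [0.5577, -0.2681, 0.0786]
tool_rot: [-0.183, 0.983, 0.0, -0.0]
ft_force: [-0.4, -1.4, 0.1]
grip_width: 0.0499
grip_force: 0.0
time: 19.98
position: [0.5579, -0.2682, 0.079]
tool_rot: [-0.183, 0.983, -0.0, 0.0]
ft_force: [-0.0, -0.5, -0.3]
grip_width: 0.0157
grip_force: 50.0
pos [ 0.5579 -0.2682  0.079 ] yaw -158.95 tilt [ 0.e+00 -1.e-04 -1.e+00] F [-0.  -0.5 -0.3] w 0.01567975585274398 t 19.9833
units [-0.003  0.003 -0.012] turn 0.0002
```

Gripped: 15.7 mm, 50 N. I lift it clear of the cartridges (rim at 0.115), carry it over the rack and turn.

```bash
python3 -m inch '[0,0,-0.1,0,0,0,0,0,-0.35,0,0,0,0,0,-0.72,0,0,0,0,0,-0.72,0,0,0]'
python3 -m inch '[0,0,-0.3,0,0,0,0,0,-0.72,0,0,0,0,0,-0.72,0,0,0,0,0,-0.72,0,0,0]'
python3 -m inch '[-0.12,0.35,0,0,0,0,-0.24,0.7,0,0,0,0,-0.315,0.973,0,0,0,0]' >/dev/null
python3 -m inch '[-0.12,0.35,0,0,0,0,-0.24,0.7,0,0,0,0,-0.315,0.973,0,0,0,0]' >/dev/null
python3 -m inch '[-0.12,0.35,0,0,0,0,-0.24,0.7,0,0,0,0,-0.315,0.973,0,0,0,0,-0.315,0.973,0,0,0,0]' >/dev/null
python3 -m inch '[0,0,0,0,0,0.06,0,0,0,0,0,0.12,0,0,0,0,0,0.18,0,0,0,0,0,0.24,0,0,0,0,0,0.3,0,0,0,0,0,0.326,0,0,0,0,0,0.326,0,0,0,0,0,0.326,0,0,0,0,0,0.326]'
python3 - <<'E'
from h import *
import pickle
o=get_obs();c=get_calibration("wrist");a=camera("wrist");cv2.imwrite("pics/w11.png",a[...,::-1]);pickle.dump((c,o),open("w11.pkl","wb"))
need([.5447,-.0230,.194],171.7)
for d in cut_out("wrist","cover")+cut_out("wrist","rack"):print(d["conf"],d["bbox"])
# plan-view clues: roof side edges at mid rows, and rack plate edges in front
h=cv2.cvtColor(a,cv2.COLOR_RGB2HSV)
pk=(h[...,1]>150)&(h[...,2]>150)&(a[...,0]>a[...,1]+80)
for r in range(140,232,15):
  x=np.where(pk[r])[0]; print(r,x.min() if len(x) else None,x.max() if len(x) else None)
E
```

```text
time: 20.32
position: [0.561, -0.2702, 0.142]
tool_rot: [-0.183, 0.983, -0.004, 0.003]
ft_force: [0.1, -0.5, -0.3]
grip_width: 0.0155
grip_force: 50.0
time: 20.65
position: [0.559, -0.2689, 0.1964]
tool_rot: [-0.183, 0.983, -0.002, 0.002]
ft_force: [0.4, -0.3, -1.2]
grip_width: 0.016
grip_force: 50.0
time: 22.23
position: [0.5441, -0.0233, 0.1935]
tool_rot: [0.072, 0.997, 0.0, -0.001]
ft_force: [0.7, 0.7, -1.2]
grip_width: 0.0156
grip_force: 50.0
pos [ 0.5442 -0.0233  0.1937] yaw 171.75 tilt [-1.2e-03  2.0e-04 -1.0e+00] F [ 0.3 -0.6 -1.3] w 0.01582703120874662 t 22.2833
units [-0.006  0.004 -0.004] turn 0.0005
0.89 [206.6, 128.4, 304.6, 310.2]
0.74 [219.6, 104.7, 289.3, 132.7]
140 214 340
155 208 302
170 208 302
185 162 301
200 210 300
215 211 299
230 212 298
```

The cover is held (−1.2 N). I check the lateral and longitudinal alignment against the visible rack end.

```bash
python3 - <<'E'
from h import *
import pickle
c,o=pickle.load(open("w11.pkl","rb"));a=cv2.imread("pics/w11.png");g=cv2.GaussianBlur(cv2.cvtColor(a,cv2.COLOR_BGR2GRAY),(3,3),0).astype(int)
p=o["position"];R=Ro.from_quat(o["tool_rot"]).as_matrix();L=lambda P:((P-p)@R)
# plate side edges on rows 108..122, front edge on columns 230..280
E=[]
for r in range(109,124,3):
  l=205+np.diff(g[r,205:240]).argmin()+1; q=275+np.diff(g[r,275:305]).argmax()+1
  w=toworld(c,[[l,r],[q,r]],.012);E.append(L(w)[:,1])
print("plate y edges (tool) mm",(np.array(E)*1e3).round(1).tolist(),"mean",np.mean(E)*1e3)
F=[];
for u in range(228,284,8):
  r=92+np.diff(g[92:118,u]).argmin()+1;F.append(L(toworld(c,[[u,r]],.012))[0,0])
print("front edge tool x mm (want 89)",(np.array(F)*1e3).round(1))
w=np.array([(208,302),(210,300),(212,298)]);rr=[162,200,230]
print("roof y centre mm",[(L(toworld(c,[[x[0],r],[x[1]+1,r]],p[2]+.005))[:,1]*1e3).round(1).tolist() for x,r in zip(w,rr)])
x=np.where((a[:,255,2].astype(int)-a[:,255,1]>100))[0];print("pink rows",x.min(),[ (L(toworld(c,[[255,x.min()+k]],p[2]+z))[0,0]*1e3).round(1) for k in(0,) for z in(.005,-.079)])
b=a[:,250,2].astype(int);print(b[120:160].tolist())
E
```

```text
plate y edges (tool) mm [[-42.3, 45.2], [-42.5, 44.1], [-42.6, 44.2], [-42.7, 44.4], [-42.8, 44.5]] mean 0.9539008996632903
front edge tool x mm (want 89) [87.7 87.7 87.7 87.7 87.7 87.7 86.5]
roof y centre mm [[-29.3, 30.3], [-29.3, 30.3], [-29.0, 30.0]]
pink rows 135 [np.float64(66.0), np.float64(58.1)]
[183, 212, 223, 213, 201, 183, 154, 100, 49, 35, 32, 34, 34, 50, 111, 145, 152, 152, 150, 151, 152, 151, 150, 150, 153, 179, 195, 198, 197, 198, 198, 198, 198, 197, 198, 198, 198, 198, 198, 197]
```

```bash
python3 -m inch '[-0.012,0.006,0,0,0,0,-0.012,0.006,0,0,0,0,-0.012,0.006,0.15,0,0,0,-0.012,0.006,0.3,0,0,0,-0.012,0.006,0.45,0,0,0,-0.012,0.006,0.55,0,0,0,-0.012,0.006,0.65,0,0,0,-0.012,0.006,0.75,0,0,0,-0.012,0.006,0.83,0,0,0,-0.012,0.006,0.9,0,0,0,-0.012,0.006,0.9,0,0,0]'
python3 -m inch '[0,0,0.04,0,0,0,0,0,0.08,0,0,0,0,0,0.12,0,0,0,0,0,0.15,0,0,0,0,0,0.15,0,0,0]'
```

```text
time: 23.3
position: [0.545, -0.0226, 0.1211]
tool_rot: [0.072, 0.997, 0.0, -0.001]
ft_force: [-0.4, -0.6, -1.8]
grip_width: 0.0158
grip_force: 50.0
time: 23.72
position: [0.5453, -0.0227, 0.1098]
tool_rot: [0.072, 0.997, 0.0, -0.0]
ft_force: [-0.5, 0.5, -1.4]
grip_width: 0.0158
grip_force: 50.0
```

```bash
python3 -m inch '[0,0,0.02,0,0,0,0,0,0.04,0,0,0,0,0,0.05,0,0,0,0,0,0.05,0,0,0]'
python3 -m inch '[0,0,0.02,0,0,0,0,0,0.04,0,0,0,0,0,0.06,0,0,0,0,0,0.06,0,0,0]'
python3 -m inch '[0,0,0.02,0,0,0,0,0,0.04,0,0,0,0,0,0.06,0,0,0,0,0,0.06,0,0,0]'
```

```text
time: 24.05
position: [0.5457, -0.0228, 0.1073]
tool_rot: [0.072, 0.997, -0.0, 0.0]
ft_force: [-2.7, 0.5, 6.2]
grip_width: 0.0163
grip_force: 50.0
time: 24.38
position: [0.5455, -0.0227, 0.102]
tool_rot: [0.072, 0.997, -0.0, 0.0]
ft_force: [-0.4, -0.5, 3.7]
grip_width: 0.0159
grip_force: 50.0
time: 24.72
position: [0.5451, -0.0226, 0.0952]
tool_rot: [0.072, 0.997, 0.0, -0.001]
ft_force: [1.1, -0.6, -7.8]
grip_width: 0.0158
grip_force: 50.0
```

```bash
python3 -m inch '[0,0,0.01,0,0,0,0,0,0.02,0,0,0,0,0,0.03,0,0,0,0,0,0.03,0,0,0,0,0,0.03,0,0,0]'
```

```text
time: 25.13
position: [0.5457, -0.0228, 0.0945]
tool_rot: [0.072, 0.997, -0.0, 0.0]
ft_force: [-0.7, -0.2, -1.1]
grip_width: 0.0157
grip_force: 50.0
```

```bash
python3 -m inch '[0,0,0.01,0,0,0,0,0,0.015,0,0,0,0,0,0.015,0,0,0,0,0,0.015,0,0,0]'
```

```text
time: 25.47
position: [0.5459, -0.0228, 0.0932]
tool_rot: [0.072, 0.997, -0.0, 0.0]
ft_force: [0.4, 0.3, -1.2]
grip_width: 0.0156
grip_force: 50.0
```

```bash
python3 -m inch '[0,0,0.01,0,0,0,0,0,0.015,0,0,0,0,0,0.015,0,0,0,0,0,0.015,0,0,0]'
```

```text
time: 25.8
position: [0.5461, -0.023, 0.093]
tool_rot: [0.072, 0.997, -0.0, 0.001]
ft_force: [-1.1, -1.3, 4.8]
grip_width: 0.0157
grip_force: 50.0
```

```bash
python3 -m inch '[0,0,0.008,0,0,0,0,0,0.008,0,0,0,0,0,0.008,0,0,0,0,0,0.008,0,0,0]'
```

```text
time: 26.13
position: [0.5461, -0.023, 0.0929]
tool_rot: [0.072, 0.997, -0.0, 0.001]
ft_force: [-2.5, 0.9, 10.3]
grip_width: 0.0158
grip_force: 50.0
```

```bash
python3 -m inch '[0,0,0,0,0,0,0,0,0,0,0,0,0,0,0,0,0,0,0,0,0,0,0,0,0,0,0,0,0,0,0,0,0,0,0,0]'
python3 - <<'E'
from h import *
a=camera("scene")
f=np.mean([ (camera("top"),get_obs()["ft_force"])[1] for _ in range(4)],0);print("F",f)
for t in("latch_a","cover","cartridge"):
  for d in cut_out("scene",t):print(t,round(d["conf"],2),d["bbox"])
s=get_calibration("scene");th=np.radians(-8.37)
M=np.array([[np.cos(th),-np.sin(th)],[np.sin(th),np.cos(th)]])
P=np.array([[*(M@[x,y]+[.545,-.0228]),z] for x in(-.06,.06) for y in(-.03,.03) for z in(.014,.098)])
u=proj(s,P);print("expected home cover bbox",u.min(0).round(1),u.max(0).round(1))
E
```

```text
time: 26.63
position: [0.5461, -0.023, 0.0929]
tool_rot: [0.072, 0.997, -0.0, 0.001]
ft_force: [-1.8, 0.2, 10.9]
grip_width: 0.0156
grip_force: 50.0
F [-2.81005624  0.1661212  10.09784779]
latch_a 0.65 [268.6, 200.7, 280.6, 207.6]
cover 0.79 [223.5, 160.3, 280.1, 215.9]
cartridge 0.28 [213.4, 181.6, 290.7, 224.5]
expected home cover bbox [221.2 155. ] [277.3 214.7]
```

The cover is at home height (0.0929 = 0.079 + 0.014), where the scene camera expects it to be. The latch snap was felt, and the push is steady at about 10 N.

```bash
python3 -c "
from rig import hand_in
print(hand_in())"
```

```text
the job is handed in; nothing more can be done
None
```

The job is handed in: the loose cartridge is upright in the empty bore, and the cover is latched fully home over all three cartridges, still gripped and pressed down with a steady push of about 10 N (latching judged from the force snap and the cover's height, not seen up close).

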